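# Clear the jammed flywheel tray and load the test pocket

### The arm

A 6-joint arm with a two-finger parallel gripper is mounted at the origin on the work surface. World frame = base frame: x ahead of the robot, y to its left, z up, the work surface at z = 0. Lengths are in m, angles in rad, forces in N, time in s.
With the tool pointing down it reaches from about 0.2 to 0.875 m from the base axis. Payload 3.4 kg.
Tool frame: the origin (TCP) lies on the centre line of the jaws, within the pads' length; the fingertips stand 19 mm ahead of it and the grasp point (between the pads) is the TCP; z points along the fingers, y is the line along which they close (so a half turn about z gives the same grasp; the last joint's range is limited). The gripper opens to 94 mm and grips with 3 to 60 N. Pads are 16 mm wide; open, the fingers measure 119 mm over their backs; the gripper's body (75 mm by 177 mm) begins 78 mm behind the grasp point.
Start: joints at [1.218, 0.276, 1.505, -0, 1.361, -0.121], TCP at [0.132, 0.56, 0.224] pointing down, gripper open.
Joint ranges: [-2.89, 2.89], [-0.75, 2.08], [0.22, 2.7], [-1.18, 4.32], [0.11, 2.71], [-2.7, 2.7]. Speed limits (rad/s): [2.57, 2.57, 3.14, 3.14, 3.14, 3.14].

### API

Orientations are given as a unit quaternion [w, x, y, z].
In Python, from station import * gives the robot as it stands.
- The arm moves only by the shell command python3 -m jog 'ROWS' [FORCE]. ROWS is JSON, a list of rows, each a list of 7 numbers: the shift along the tool's x, y, z as a fraction of full scale, then the turn, a rotation vector about the tool's x, y, z as a fraction of full scale, then the closure, from -1 (fully open) to 1 (shut), so that 0 is half open. A call has 1 to 20 rows; each row shifts and turns the commanded pose from where the row before left it, along the tool's axes as they then stand; what a row does not reach is not made up. Full scale, the value 1, is 250 mm for a shift and pi/2 rad for a turn. A row lasts 1/10 s, in which the tool goes at most 50 mm and 8.59 degrees, less where a joint would pass 70% of its speed; a pose out of reach is approached as far as the arm can. A call with a number of a shift or a turn outside -1 to 1 is refused whole. A call with a gripper value outside its range is refused whole. The fingers move at their own pace and stop on an object; FORCE is the grip in N (left out, the last holds). Time passes only in rows, so rows that do not move let the fingers close. It gives the time, the measured TCP pose, the force, the opening and the grip force at its end, in the units of the state.
- sense(): the state, without advancing time (a new reading comes with each control period).
- camera(name): name is "side" or "top" or "wrist"; returns the picture (480x640x3 uint8, red, green, blue); there is no depth.
- calibration(name): a dict with "K" (3x3 intrinsics, pixels), "k1" (the pictures are not rectified: a ray, as slopes to the right and down, at radius r is drawn at 1 + k1 r^2 times it, then the intrinsics apply), "view" (4x4, takes a point from world to camera coordinates); the wrist camera has in their place "hand_eye" (4x4, takes a point from camera to tool coordinates, whose origin is the TCP and whose axes are the flange's). Camera axes: x right, y up, looking along -z (the intrinsics and any distortion apply to the point x, -y, -z); pixel columns grow to the right and rows downward; lengths in m; the calibration is good to about 2 mm. A picture is of the moment at which its call begins: read the wrist's pose just before it. calibration takes no time and is no camera call.
- hand_in(): hands the job in; it is judged then, once.
The state is a dict: "time": time; "joint_positions": joint angles; "qd": joint speeds; "joint_torque": joint torques, N m; "eef_pos": TCP position; "tcp_rot": TCP orientation; "wrist_force": force on the tool from outside, world axes, zero at the start; "wrist_torque": the same for the moment, N m; "width": finger opening in m; "grasp_force": force on a finger pad.
Only numpy, scipy, OpenCV 4.12 (cv2) and the standard library are available. Lean on these libraries where they do the work, as an engineer would, in place of code of your own. Each camera call takes 0.05 s, during which the arm holds its last target. There are 200 camera calls.

### The job

The oversize flywheel has jammed in the mouth of the feed tray's narrow lane: nudge it back into the wide part of the tray, well clear of the mouth. Then slide either one of the two smaller flywheels through the lane, past the spring catch and under the clamp toes, and press it firmly home against the end stop; leave the other two in the wide part, out of the mouth. Push gently, keep all flywheels flat on the tray floor (never lift them), and do not disturb the other things on the bench.

Things in the scene. Friction and masses are not known exactly. Their poses are not given: they have to be found in the camera images.
- tray: open feed tray fixed on the bench: black floor (top 6 mm above the bench), aluminium walls 8 mm thick, tops 34 mm above the bench. Origin: middle of the lane's mouth at bench level; +y is the feed direction, from the wide part into the lane; x sideways, z up. Wide part: inner x -100 to +100 mm; 45-degree funnel walls run from (x +-100, y -59) in to the mouth (x +-41, y 0)
- rear (a point): foot of the inner face of the wide part's rear wall (tray x = 0, y = -250 mm), on the tray floor
- mouth (a point): middle of the lane's mouth on the tray floor (tray x = 0, y = 0). The lane beyond it is straight, inner width 82 mm, and ends at a rigid end stop at y = +135 mm
- toes (a point): middle of the gap between the two steel clamp toes, at their mouth-side edge (tray x = 0, y = 85 mm), 39 mm above the bench. The toes overhang the lane from here to beyond the end stop, from each wall inward to |x| = 18 mm; underside 39 mm, top 45 mm above the bench: a wheel (top at 34 mm) slides in under them. Up to here the lane is open above
- seat (a point): where the centre of a small flywheel's underside lies when fully home against the end stop (tray x = 0, y = +97 mm, 6 mm above the bench); sideways play in the lane is 3 mm either way
- catch (a joint): spring catch in the lane's +x wall at tray y = 67 mm, its 30 mm high housing outside: a round nose (radius 8 mm) that stands 13 mm into the lane; 0 m = out, grows to 0.012 as pressed back (4 N + 1 N/mm). A small wheel pushed along the lane with some 6 to 10 N presses it back 7 mm, runs past and is then kept in by it, with about 6 mm of play before the stop
- big_wheel: the oversize aluminium flywheel, a flat disc of 100 mm diameter, 28 mm high, 0.3 to 0.65 kg, raised rim; polished and slippery on the tray (friction about 0.2 to 0.3), as are the small ones; origin at the centre of its underside. Too wide for the lane; at the start it plugs the mouth, bulging some 15 to 20 mm into the lane
- wheel_a: small aluminium flywheel, a flat disc of 76 mm diameter, 28 mm high, 0.17 to 0.35 kg; origin at the centre of its underside. At the start it lies in the wide part, behind and to one side of the big one
- wheel_b: the other small flywheel, exactly alike, on the other side. Either may be the one that is loaded
- meter: orange-cased multimeter lying flat, 90 x 170 x 48 mm, beside the tray (leave it alone)
- tape_roll: amber tape roll lying flat, 90 mm across, 19 mm high (leave it alone)
- driver: screwdriver, 180 mm (leave it alone)
- solvent: closed bottle, 56 mm across, 110 mm high, beyond the pocket end of the tray (leave it alone)
- screw_cup: steel cup, 52 mm across, 45 mm high, on the tray floor outside the lane wall (leave it alone)
- bracket: aluminium plate 60 x 90 x 16 mm (leave it alone)
- gauge: caliper, 160 mm long, 11 mm high, behind the tray's rear wall (leave it alone)
There are look-alikes about, which are no part of the job. What is shaped like the big_wheel but red or yellow is not meant.

How it is judged:
On the way, in this order (a step that is already met when the one before it is completed fails the run):
1. the big flywheel has been nudged back, its rim 20 mm or more behind the mouth (y of big_wheel in the frame of tray below -0.07 m), for 0.2 s.
2. one small flywheel is in the lane, its centre 30 mm or more past the mouth (y of any of wheel_a, wheel_b in the frame of tray above 0.03 m), for 0.1 s.
3. the small flywheel is pressed home: within 2.5 mm of the seat while the fingers push it with 5 N or more (((y of wheel_a in the frame of tray above 0.0945 m and contact force between wheel_a and the fingers above 5 N) or (y of wheel_b in the frame of tray above 0.0945 m and contact force between wheel_b and the fingers above 5 N))), for 0.1 s.
At the end, for the whole second after the job is handed in: One small flywheel is fully home in the pocket (its centre within 2.5 mm of the seat along the lane); the big one's centre is at least 60 mm and the other small one's at least 45 mm behind the mouth, both inside the tray; all three lie flat on the tray floor and at rest (((y of wheel_a in the frame of tray between 0.0945 and 0.1 m and y of wheel_b in the frame of tray below -0.045 m) or (y of wheel_b in the frame of tray between 0.0945 and 0.1 m and y of wheel_a in the frame of tray below -0.045 m)) and y of big_wheel in the frame of tray between -0.25 and -0.06 m and angle between each of wheel_a, wheel_b, big_wheel's own z axis and vertical below 0.06 rad and linear speed of each of wheel_a, wheel_b, big_wheel below 0.01 m/s and z of each of wheel_a, wheel_b, big_wheel in the frame of tray below 0.01 m and y of each of wheel_a, wheel_b in the frame of tray above -0.25 m); the robot touches nothing.
It fails at once if a flywheel is lifted more than 20 mm off the tray floor, or tipped by more than 0.35 rad (z of any of wheel_a, wheel_b, big_wheel in the frame of tray above 0.026 m or angle between any of wheel_a, wheel_b, big_wheel's own z axis and vertical above 0.35 rad).
It fails at once if a flywheel is pushed with more than 40 N (contact force between any of wheel_a, wheel_b, big_wheel and the fingers above 40 N or contact force between any of wheel_a, wheel_b, big_wheel and the arm above 40 N).
It fails at once if a bystander is moved by more than 30 mm (distance of any of meter, tape_roll, driver, solvent, screw_cup, bracket, gauge from where it was at the start of the episode above 0.03 m).
It also fails if it takes over 64 s, if anything falls off the work surface, if the arm or the gripper's body presses on something with over 40 N, if the wrist force passes 120 N, or if a joint passes its speed limit or range.

## Working session

There is one attempt and no reset: what is moved stays moved. The work goes in short steps, Python scripts to look and compute and a shell command to move; the robot and the scene stay as the last step left them, time stands still between calls to the robot, and variables do not carry over. Pictures are saved under pics/ and viewed, at most 10 in all, crops included, and the job is handed in when it is done.

```bash
mkdir -p pics; ls
python3 - <<'E'
from station import *
import cv2
s=sense();print(s)
for n in("top","side"):
    cv2.imwrite(f"pics/{n}0.png",camera(n)[:,:,::-1]);print(n,calibration(n))
print(calibration("wrist"))
E
```

```text
pics
{'time': 0.0, 'joint_positions': array([ 1.21801434e+00,  2.76568400e-01,  1.50606995e+00,  5.37787132e-06,
        1.36066076e+00, -1.21020538e-01]), 'qd': array([ 1.15026602e-03, -3.95502485e-04, -3.29425055e-05,  8.13003448e-04,
        2.02664205e-03,  9.11760059e-04]), 'joint_torque': array([ 8.74048437e-04, -4.04574680e+01, -2.37228978e+01,  7.03236298e-02,
        3.42095923e-02, -1.34095785e-04]), 'eef_pos': array([0.13191515, 0.55915383, 0.22364503]), 'tcp_rot': array([-2.02800735e-04,  1.15622067e-01,  9.93292912e-01, -8.28777882e-04]), 'wrist_force': array([-0.11409596, -0.10286945,  0.66305074]), 'wrist_torque': array([-0.05018058, -0.03176423,  0.02599695]), 'grasp_force': 0.0, 'width': 0.09381478097350612}
top {'K': array([[469.89984484,   0.        , 319.04418889],
       [  0.        , 469.89984484, 231.47466263],
       [  0.        ,   0.        ,   1.        ]]), 'k1': -0.1251418136860121, 'view': array([[ 0.00754827, -0.99984752,  0.01574648,  0.03824561],
       [ 0.98667999,  0.01000593,  0.16236524, -0.58509598],
       [-0.16249804,  0.01431116,  0.986605
[... 371 characters left out ...]
4216,  0.66763008, -0.1956932 ],
       [-0.31281441,  0.58990671,  0.74441736, -0.85948217],
       [ 0.        ,  0.        ,  0.        ,  1.        ]])}
{'K': array([[361.98069772,   0.        , 320.69165601],
       [  0.        , 361.98069772, 236.38120733],
       [  0.        ,   0.        ,   1.        ]]), 'k1': -0.029321884045390545, 'hand_eye': array([[-8.21932588e-04,  9.70074142e-01,  2.42807504e-01,
         7.08807005e-02],
       [ 9.99999633e-01,  7.38261695e-04,  4.35586646e-04,
         3.77051572e-04],
       [ 2.43295863e-04,  2.42807773e-01, -9.70074392e-01,
        -1.60304353e-01],
       [ 0.00000000e+00,  0.00000000e+00,  0.00000000e+00,
         1.00000000e+00]])}
```

View pics/top0.png

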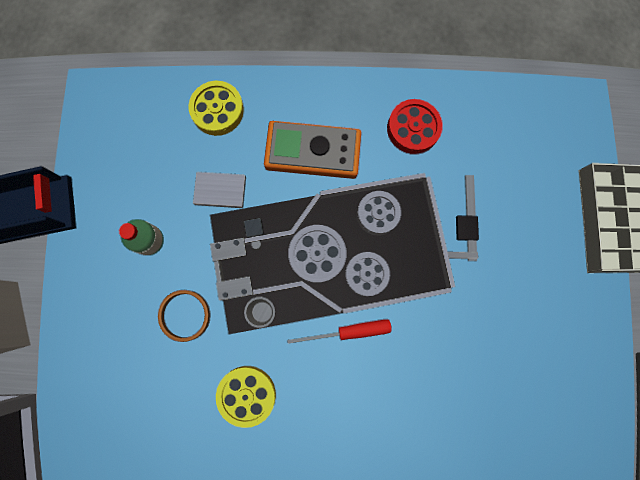

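View pics/side0.png

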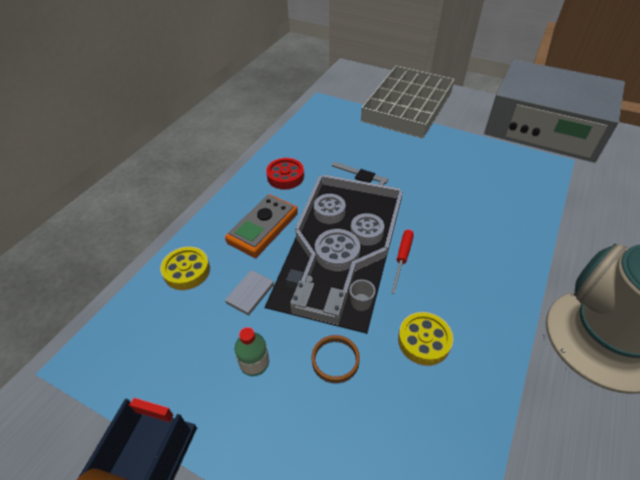

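The top view shows the grey big wheel at (317,253) plugging the mouth, and the small wheels at (379,212) and (367,273). The look-alikes are red (415,126) and yellow (215,108), (245,397). Both yellows and the red are excluded by colour. I'll confirm in one enlarged crop.

```bash
cat > h.py <<'E'
from station import *
import cv2, numpy as np
from scipy.spatial.transform import Rotation as R
def view(n,s=None):
    c=calibration(n)
    if n!="wrist": return c["K"],c["k1"],c["view"]
    s=s or sense(); T=np.eye(4); w,x,y,z=s["tcp_rot"]; T[:3,:3]=R.from_quat([x,y,z,w]).as_matrix(); T[:3,3]=s["eef_pos"]
    return c["K"],c["k1"],np.linalg.inv(T@c["hand_eye"])
def ray(v,p):
    K,k1,V=v; d=np.array([(p[0]-K[0,2])/K[0,0],(p[1]-K[1,2])/K[1,1]]); u=d.copy()
    for _ in range(20): u=d/(1+k1*(u@u))
    M=np.linalg.inv(V); r=M[:3,:3]@np.array([u[0],-u[1],-1]); return M[:3,3],r
def atz(v,p,z):
    o,r=ray(v,p); return o+r*(z-o[2])/r[2]
def tri(vs,ps):
    A=np.zeros((3,3));b=np.zeros(3)
    for v,p in zip(vs,ps):
        o,r=ray(v,p); r=r/np.linalg.norm(r); P=np.eye(3)-np.outer(r,r); A+=P;b+=P@o
    return np.linalg.solve(A,b)
def proj(v,X):
    K,k1,V=v; q=(V@np.append(X,1))[:3]; u=np.array([q[0],-q[1]])/-q[2]; u=u*(1+k1*(u@u)); return K[:2,:2]@u+K[:2,2]
E
python3 - <<'E'
from h import *
a=cv2.imread("pics/top0.png")[165:340,200:465]
cv2.imwrite("pics/top0c.png",cv2.resize(a,None,fx=3,fy=3,interpolation=cv2.INTER_CUBIC))
a=cv2.imread("pics/side0.png")[170:335,255:415]
cv2.imwrite("pics/side0c.png",cv2.resize(a,None,fx=3.6,fy=3.6,interpolation=cv2.INTER_CUBIC))
E
```

```text
(no output)
```

View pics/top0c.png

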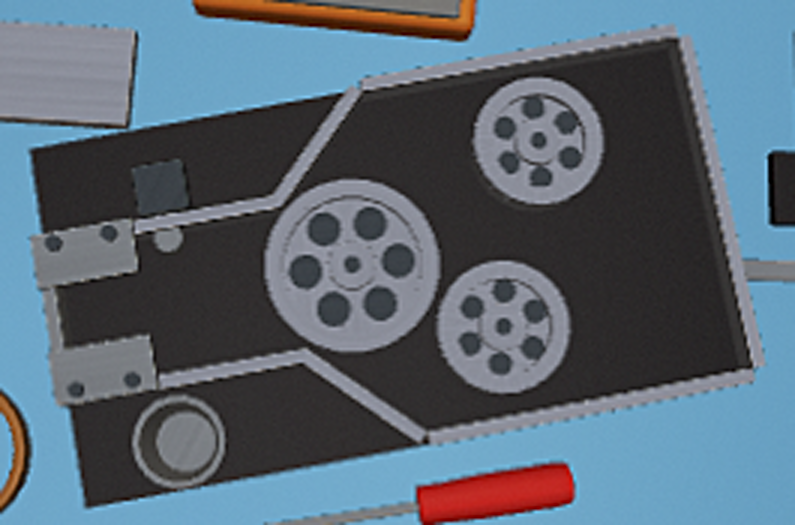

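View pics/side0c.png

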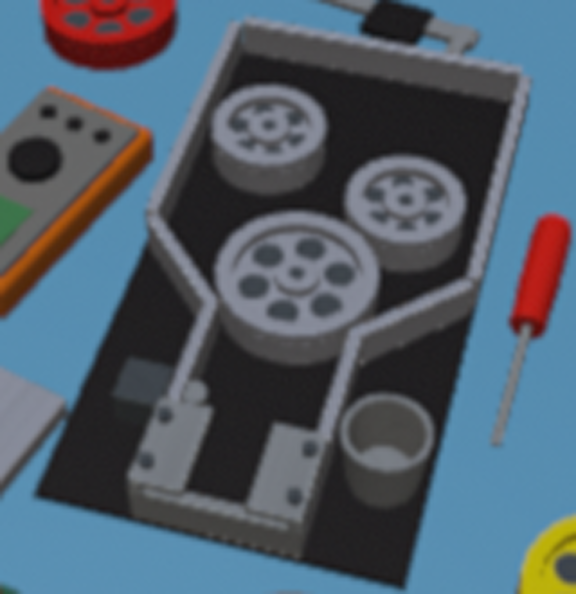

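```bash
cat > fit.py <<'E'
from h import *
from scipy.optimize import least_squares
T=lambda u,v:(200+(u-1)/3,165+(v-1)/3)
S=lambda u,v:(255+(u-1.3)/3.6,170+(v-1.3)/3.6)
vt,vs=view("top"),view("side")
pts=[((18,85,45),T(137,272),S(213,405)),((-18,85,45),T(152,337),S(280,425)),
((108,-258,34),T(688,27),S(237,22)),((-108,-258,34),T(762,365),S(528,72)),
((108,-62,34),T(357,88),S(150,212)),((-108,-62,34),T(425,442),S(475,285))]
for q,a,b in pts: print(q,np.round(tri([vt,vs],[a,b])*1e3,1))
def W(p,q): c,s=np.cos(p[2]),np.sin(p[2]); return np.array([p[0]+c*q[0]-s*q[1],p[1]+s*q[0]+c*q[1],q[2]])
def res(p): return np.concatenate([np.r_[proj(vt,W(p,np.array(q)/1e3))-a,proj(vs,W(p,np.array(q)/1e3))-b] for q,a,b in pts])
r=least_squares(res,[0.6,0.1,0],loss="soft_l1");print("tray",r.x);print(np.round(r.fun.reshape(-1,4),1))
inv=lambda X:np.r_[R.from_euler("z",-r.x[2]).apply(X-np.r_[r.x[:2],0])]*1e3
for n,a,b in(("big",T(352,264),S(297,273)),("p",T(538,140),S(268,126)),("m",T(503,326),S(405,200))):
    X=tri([vt,vs],[a,b]);print(n,np.round(X,4),"tray",np.round(inv(X),1),"top@30",np.round(inv(atz(vt,a,.03)),1))
E
python3 fit.py
```

```text
(18, 85, 45) [543.4 167.5  50. ]
(-18, 85, 45) [506.7 158.6  43.2]
(108, -258, 34) [ 696.7 -154.5   25.9]
(-108, -258, 34) [ 491.9 -191.1   31.2]
(108, -62, 34) [654.   44.8  37.1]
(-108, -62, 34) [450.1   4.6  31.9]
tray [0.54135319 0.08241343 0.19320507]
[[-0.9  0.1  0.4  2.3]
 [-2.4 -0.6 -1.   0.8]
 [-1.5 -1.7 -0.7 -1.4]
 [ 1.2  5.   2.2 -0.1]
 [ 1.2 -3.1 -0.8 -0.4]
 [ 2.2  1.3  2.3 -1.3]]
big [0.5505 0.0466 0.0342] tray [  2.1 -36.9  34.2] top@30 [  2.1 -37.1  30. ]
p [ 0.6245 -0.0611  0.034 ] tray [  54.  -156.9   34. ] top@30 [  53.9 -157.7   30. ]
m [ 0.5159 -0.0397  0.0341] tray [ -48.4 -115.    34.1] top@30 [ -48.9 -115.6   30. ]
```

```bash
python3 -m jog '[[-0.152,-0.121,0,0,0,0,-1],[-0.152,-0.121,0,0,0,0,-1],[-0.152,-0.121,0,0,0,0,-1],[-0.152,-0.121,0,0,0,0,-1],[-0.152,-0.121,0,0,0,0,-1],[-0.152,-0.121,0,0,0,0,-1],[-0.152,-0.121,0,0,0,0,-1],[-0.152,-0.121,0,0,0,0,-1],[-0.152,-0.121,0,0,0,0,-1],[-0.152,-0.121,0,0,0,0,-1],[-0.152,-0.121,0,0,0,0,-1],[-0.152,-0.121,0,0,0,0,-1],[-0.152,-0.121,0,0,0,0,-1],[-0.152,-0.121,0,0,0,0,-1]]' && python3 -m jog '[[0,0,0,0,0,0.091,0],[0,0,0,0,0,0.091,0],[0,0,0,0,0,0.091,0],[0,0,0,0,0,0.091,0],[0,0,0,0,0,0.091,0],[0,0,0,0,0,0.091,0],[0,0,0,0,0,0.091,0],[0,0,0,0,0,0.091,0],[0,0,0,0,0,0,0],[0,0,0,0,0,0,0]]'
python3 - <<'E'
from h import *
import pickle
s=sense();pickle.dump(s,open("w0.pkl","wb"));cv2.imwrite("pics/w0.png",camera("wrist")[:,:,::-1]);print(s["eef_pos"],s["tcp_rot"],s["wrist_force"],s["time"],s["width"])
E
```

```text
time: 1.5
eef_pos: [0.5533, 0.0235, 0.2241]
tcp_rot: [-0.0, 0.116, 0.993, 0.0]
wrist_force: [0.8, 0.2, 0.3]
width: 0.094
grasp_force: 0.0
time: 2.5
eef_pos: [0.5524, 0.0253, 0.2242]
tcp_rot: [-0.0, 0.634, 0.774, -0.0]
wrist_force: [-0.2, 0.4, 0.4]
width: 0.0468
grasp_force: 0.0
[0.55241162 0.02525303 0.22415076] [-2.70359436e-04  6.33585036e-01  7.73672994e-01 -1.67363181e-04] [-0.20376859  0.43822116  0.39858299] 2.5 0.04678113110023973
```

View pics/w0.png

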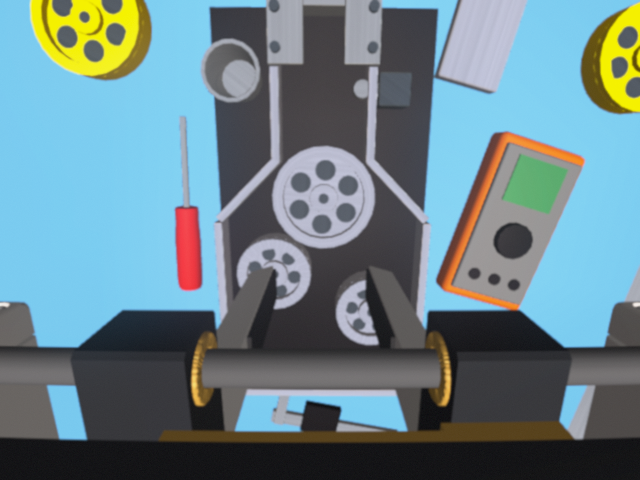

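The wrist view shows the big hub (323,198), m hub (274,273), toe corners (303,66) and (345,66), lane-wall mouth corners about (281,161) and (368,160), and funnel ends (218,222) and (429,223). I'll use these to refine the tray pose.

```bash
cat > fit2.py <<'E'
from h import *
import pickle
from scipy.optimize import least_squares
vw=view("wrist",pickle.load(open("w0.pkl","rb")))
pts=[((18,85,45),(345,66)),((-18,85,45),(303,66)),((41,0,34),(368,160)),((-41,0,34),(281,161)),((108,-62,34),(429,223)),((-108,-62,34),(217,222))]
def W(p,q): c,s=np.cos(p[2]),np.sin(p[2]); return np.array([p[0]+c*q[0]-s*q[1],p[1]+s*q[0]+c*q[1],q[2]])
f=lambda p:np.concatenate([proj(vw,W(p,np.array(q)/1e3))-a for q,a in pts])
r=least_squares(f,[.54,.08,.19],loss="soft_l1");print("tray",r.x);print(np.round(r.fun.reshape(-1,2),1))
inv=lambda X:R.from_euler("z",-r.x[2]).apply(X-np.r_[r.x[:2],0])*1e3
vt=view("top");T=lambda u,v:(200+(u-1)/3,165+(v-1)/3)
for n,a,b in(("big",(323,198),T(352,264)),("m",(274,273),T(503,326))):
    X=tri([vw,vt],[a,b]);print(n,X,np.round(inv(X),1),"wrist@34",np.round(inv(atz(vw,a,.034)),1),"top",np.round(inv(atz(vt,b,.034)),1))
for a,b in(((345,66),T(137,272)),((303,66),T(152,337)),((368,160),T(283,207)),((281,161),T(305,350))):print(np.round(inv(tri([vw,vt],[a,b])),1))
E
python3 fit2.py
```

```text
tray [0.5439251  0.08163665 0.20319601]
[[-0.2 -4.2]
 [ 0.3 -4. ]
 [-0.5  0.7]
 [ 0.1  0.2]
 [ 4.3  1.2]
 [-1.3  3.3]]
big [0.54989599 0.04656284 0.03394056] [ -1.2 -35.6  33.9] wrist@34 [ -1.4 -35.4  34. ] top [ -1.1 -35.7  34. ]
m [ 0.51551558 -0.04042089  0.02983768] [ -52.5 -113.8   29.8] wrist@34 [ -51.9 -112.3   34. ] top [ -52.6 -113.3   34. ]
[20.4 88.  14.2]
[-19.4  85.1  26.6]
[ 51.8  -2.5 -45.4]
[-43.   -0.2  17.3]
```

```bash
python3 -m jog '[[0.174,0.005,0,0,0,0,0.2],[0.174,0.004,0,0,0,0,0.2],[0,0,0.18,0,0,0,0.2],[0,0,0.18,0,0,0,0.2],[0,0,0.15,0,0,0,0.2],[0,0,0.1,0,0,0,0.2],[0,0,0.08,0,0,0,0.2],[0,0,0.06,0,0,0,0.2],[0,0,0,0,0,0,0.2],[0,0,0,0,0,0,0.2]]'
python3 - <<'E'
from h import *
import pickle
s=sense();pickle.dump(s,open("w1.pkl","wb"));cv2.imwrite("pics/w1.png",camera("wrist")[:,:,::-1]);print(s["eef_pos"],s["tcp_rot"],s["wrist_force"])
E
```

```text
time: 3.55
eef_pos: [0.538, 0.1111, 0.037]
tcp_rot: [-0.0, 0.634, 0.773, -0.0]
wrist_force: [-0.4, -0.1, 0.3]
width: 0.0376
grasp_force: 0.0
[0.53804019 0.11107566 0.03704999] [-1.19316560e-04  6.34367697e-01  7.73031441e-01 -4.48624460e-05] [-0.3720571  -0.11463539  0.3042554 ]
```

View pics/w1.png

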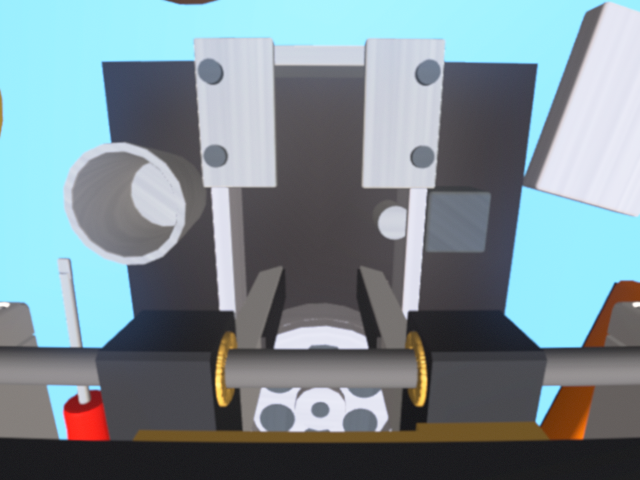

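The fingers are centred in the lane; the toe corners are at (276,187) and (363,186). Pushing the big wheel back.

```bash
python3 - <<'E'
from h import *
import pickle
v=view("wrist",pickle.load(open("w1.pkl","rb")))
i=lambda X:R.from_euler("z",-.2).apply(X-np.r_[.5435,.0815,0])*1e3
for a in((276,187),(363,186)):print(np.round(i(atz(v,a,.045)),1))
for a in((275,66),(365,66)):print(np.round(i(atz(v,a,.034)),1))
E
python3 -m jog '[[-0.02,0,0,0,0,0,0.2],[-0.02,0,0,0,0,0,0.2],[-0.02,0,0,0,0,0,0.2],[-0.02,0,0,0,0,0,0.2],[-0.02,0,0,0,0,0,0.2],[-0.02,0,0,0,0,0,0.2]]' 
python3 -m jog '[[-0.02,0,0,0,0,0,0.2],[-0.02,0,0,0,0,0,0.2],[-0.02,0,0,0,0,0,0.2],[-0.02,0,0,0,0,0,0.2],[-0.02,0,0,0,0,0,0.2],[-0.02,0,0,0,0,0,0.2],[-0.02,0,0,0,0,0,0.2]]'
```

```text
[-18.6  84.2  45. ]
[18.  84.4 45. ]
[-18.7 133.6  34. ]
[ 19.  133.4  34. ]
time: 4.2
eef_pos: [0.5441, 0.0814, 0.0372]
tcp_rot: [0.0, 0.635, 0.773, 0.0]
wrist_force: [0.4, 2.3, 1.8]
width: 0.0379
grasp_force: 1.2
time: 4.9
eef_pos: [0.5508, 0.0471, 0.0369]
tcp_rot: [0.0, 0.635, 0.773, 0.0]
wrist_force: [0.5, 3.3, 1.1]
width: 0.0376
grasp_force: 1.5
```

```bash
python3 -m jog '[[0.02,0,0,0,0,0,0.2],[0,0,-0.18,0,0,0,0.2],[0,0,-0.2,0,0,0,0.2],[0,0,-0.2,0,0,0,0.2],[0,0,-0.2,0,0,0,0.2],[-0.1,0,0,0,0,0,0.2],[-0.15,0,0,0,0,0,0.2],[0,0,0,0,0,0,-1],[0,0,0,0,0,0,-1],[0,0,0,0,0,0,-1]]'
python3 - <<'E'
from h import *
import pickle
s=sense();pickle.dump(s,open("w2.pkl","wb"));cv2.imwrite("pics/w2.png",camera("wrist")[:,:,::-1]);print(s["eef_pos"],s["tcp_rot"],s["wrist_force"])
E
```

```text
time: 5.9
eef_pos: [0.561, -0.0086, 0.2314]
tcp_rot: [-0.001, 0.635, 0.773, -0.0]
wrist_force: [0.1, 0.2, 0.5]
width: 0.0586
grasp_force: 0.0
[ 0.5610182  -0.00855887  0.23143596] [-7.29875547e-04  6.34659588e-01  7.72791410e-01 -3.33582972e-04] [0.08628189 0.16914675 0.50568953]
```

View pics/w2.png

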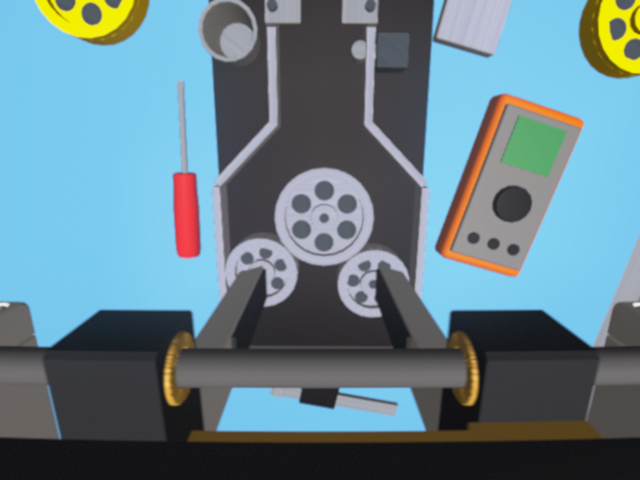

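Run:
```python
from h import *
import pickle
s=pickle.load(open("w2.pkl","rb"));v=view("wrist",s)
i=lambda X:R.from_euler("z",-.2).apply(X-np.r_[.5435,.0807,0])*1e3
for a in((324,217),(262,271),(375,283),(218,187),(428,186)):print(np.round(i(atz(v,a,.034)),1))
print(i(s["eef_pos"]))
```

```text
[  1.9 -89.5  34. ]
[ -63.  -146.6   34. ]
[  55.5 -160.5   34. ]
[-102.7  -58.8   34. ]
[104.7 -58.9  34. ]
[ -0.56399631 -90.95996499 231.43595708]
```

```bash
python3 -m jog '[[0,0,0,0,0,-0.0909,0.5],[0,0,0,0,0,-0.0909,0.5],[0,0,0,0,0,-0.0909,0.5],[0,0,0,0,0,-0.0909,0.5],[0,0,0,0,0,-0.0909,0.5],[0,0,0,0,0,-0.0909,0.5],[0,0,0,0,0,-0.0909,0.5],[0,0,0,0,0,-0.0909,0.5],[0,0,0,0,0,-0.0909,0.5],[0,0,0,0,0,-0.0909,0.5],[0,0,0,0,0,-0.0909,0.5],[-0.15,0.012,0,0,0,0,0.5],[-0.14,0.012,0,0,0,0,0.5],[0,0,0.15,0,0,0,0.5],[0,0,0,0,0,0,0.5]]'
python3 - <<'E'
from h import *
s=sense();i=lambda X:R.from_euler("z",-.2).apply(X-np.r_[.5435,.0807,0])*1e3
w,x,y,z=s["tcp_rot"];M=R.from_quat([x,y,z,w]).as_matrix()
print(i(s["eef_pos"]),"toolx deg",np.degrees(np.arctan2(M[1,0],M[0,0]))-np.degrees(.2),s["joint_positions"])
E
```

```text
time: 7.45
eef_pos: [0.6287, 0.0124, 0.1895]
tcp_rot: [-0.005, -0.098, 0.995, 0.001]
wrist_force: [-1.2, 0.4, -0.9]
width: 0.0235
grasp_force: 0.0
[ 69.983148   -83.84891325 189.4931862 ] toolx deg -180.16071073271627 [-9.08728569e-02  3.82221496e-01  1.43234503e+00  8.88216687e-05
  1.33756796e+00 -1.85886972e+00]
```

```bash
python3 -m jog '[[0,0,0.18,0,0,0,0.5],[0,0,0.18,0,0,0,0.5],[0,0,0.13,0,0,0,0.5],[0,0,0.08,0,0,0,0.5],[0,0,0.04,0,0,0,0.5],[0,0,0,0,0,0,0.5]]' && python3 -m jog '[[0.02,0,0,0,0,0,0.5],[0.02,0,0,0,0,0,0.5],[0.02,0,0,0,0,0,0.5],[0.02,0,0,0,0,0,0.5],[0.02,0,0,0,0,0,0.5],[0.02,0,0,0,0,0,0.5]]' && python3 -m jog '[[0.02,0,0,0,0,0,0.5],[0.02,0,0,0,0,0,0.5],[0.02,0,0,0,0,0,0.5],[0.02,0,0,0,0,0,0.5],[0.02,0,0,0,0,0,0.5],[0.02,0,0,0,0,0,0.5]]'
```

```text
time: 8.05
eef_pos: [0.6307, 0.0112, 0.0415]
tcp_rot: [-0.001, -0.098, 0.995, 0.0]
wrist_force: [0.2, 0.3, -0.3]
width: 0.0232
grasp_force: 0.0
time: 8.65
eef_pos: [0.6027, 0.0052, 0.0428]
tcp_rot: [0.001, -0.097, 0.995, 0.0]
wrist_force: [2.1, 1.0, 0.6]
width: 0.0238
grasp_force: 1.5
time: 9.25
eef_pos: [0.572, -0.0009, 0.0418]
tcp_rot: [-0.0, -0.098, 0.995, 0.0]
wrist_force: [1.7, 0.5, 0.8]
width: 0.0237
grasp_force: 0.9
```

```bash
python3 -m jog '[[-0.04,0,0,0,0,0,0.5],[0,0,-0.18,0,0,0,0.5],[0,0,-0.2,0,0,0,-1],[-0.066,-0.15,0,0,0,0,-1],[-0.066,-0.15,0,0,0,0,-1],[0,0,0,0,0,0,-1],[0,0,0,0,0,0,-1],[0,0,0,0,0,0,-1],[0,0,0,0,0,0,-1],[0,0,0,0,0,0,-1]]'
python3 - <<'E'
from h import *
import pickle
s=sense();pickle.dump(s,open("w3.pkl","wb"));cv2.imwrite("pics/w3.png",camera("wrist")[:,:,::-1])
i=lambda X:R.from_euler("z",-.2).apply(X-np.r_[.5435,.0807,0])*1e3
print(i(s["eef_pos"]),s["width"])
E
```

```text
time: 10.25
eef_pos: [0.6289, -0.0651, 0.1369]
tcp_rot: [-0.0, -0.098, 0.995, 0.0]
wrist_force: [-0.1, 0.7, 0.1]
width: 0.0838
grasp_force: 0.0
[  54.7280925  -159.81932673  136.86272297] 0.0838296157362794
```

View pics/w3.png

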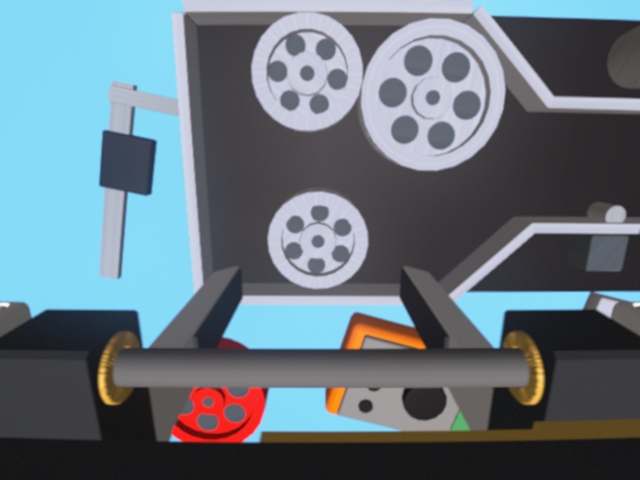

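The wrist view shows p at (318,241), big at (433,98) and m at (307,73). The path for p is clear.

Run:
```python
from h import *
import pickle
s=pickle.load(open("w3.pkl","rb"));v=view("wrist",s)
i=lambda X:R.from_euler("z",-.2).apply(X-np.r_[.5435,.0807,0])*1e3
for a in((318,241),(433,98),(307,73)):print(np.round(i(atz(v,a,.032)),1))
print(sense()["width"])
```

```text
[  53.9 -161.3   32. ]
[-48.3 -80.9  32. ]
[ -64.6 -168.1   32. ]
0.08803941037077496
```

Big sits a little close to p's route, so I'll push it back about 15–20 mm first.

```bash
python3 -m jog '[[0.083,0.15,0,0,0,0,1],[0.083,0.15,0,0,0,0,1],[0.083,0.15,0,0,0,0,1],[0.083,0.15,0,0,0,0,1],[0,0,0,0,0,0,1],[0,0,0,0,0,0,1],[0,0,0,0,0,0,1],[0,0,0.15,0,0,0,1],[0,0,0.12,0,0,0,1],[0,0,0.08,0,0,0,1],[0,0,0.04,0,0,0,1],[0,0,0,0,0,0,1]]' 5 && python3 -m jog '[[0,-0.02,0,0,0,0,1],[0,-0.02,0,0,0,0,1],[0,-0.02,0,0,0,0,1],[0,-0.02,0,0,0,0,1],[0,-0.02,0,0,0,0,1],[0,-0.02,0,0,0,0,1]]'
```

```text
time: 11.5
eef_pos: [0.519, 0.0642, 0.0382]
tcp_rot: [-0.001, -0.097, 0.995, 0.0]
wrist_force: [-0.7, 0.6, -1.2]
width: 0.001
grasp_force: 0.0
time: 12.1
eef_pos: [0.5251, 0.0353, 0.0398]
tcp_rot: [0.0, -0.097, 0.995, 0.0]
wrist_force: [0.3, 2.4, 0.8]
width: 0.0009
grasp_force: 1.2
```

```bash
python3 -m jog '[[0,0.03,0,0,0,0,1],[0,0,-0.2,0,0,0,1],[0,0,-0.2,0,0,0,-1],[-0.081,-0.128,0,0,0,0,-1],[-0.081,-0.128,0,0,0,0,-1],[-0.081,-0.128,0,0,0,0,-1],[-0.081,-0.128,0,0,0,0,-1],[0,0,0,0,0,0,-1],[0,0,0,0,0,0,-1],[0,0,0,0,0,0,-1],[0,0,0,0,0,0,-1],[0,0,0,0,0,0,-1],[0,0,0,0,0,0,-1]]' 5
python3 - <<'E'
from h import *
import pickle
s=sense();pickle.dump(s,open("w4.pkl","wb"));im=camera("wrist")[:,:,::-1];cv2.imwrite("pics/w4.png",im);v=view("wrist",s)
i=lambda X:R.from_euler("z",-.2).apply(X-np.r_[.5435,.0807,0])*1e3
print(i(s["eef_pos"]),s["width"])
g=cv2.medianBlur(cv2.cvtColor(im.copy(),cv2.COLOR_BGR2GRAY),5)[:300]
for r0,r1 in((44,60),(62,80)):
  c=cv2.HoughCircles(g,cv2.HOUGH_GRADIENT,1,50,param1=150,param2=30,minRadius=r0,maxRadius=r1)
  for q in (c[0][:5] if c is not None else []): print(q,np.round(i(atz(v,q[:2],.034)),1))
E
```

```text
time: 13.4
eef_pos: [0.6273, -0.0663, 0.1398]
tcp_rot: [0.0, -0.098, 0.995, -0.0]
wrist_force: [-0.3, -0.3, 0.4]
width: 0.0848
grasp_force: 0.0
[  52.93516934 -160.67153985  139.78482686] 0.08479560075968119
[318.5 241.5  48.9] [  52.9 -161.8   34. ]
[283.5  73.5  59.4] [ -66.2 -185.1   34. ]
[405.5  95.5  56.1] [ -51.7 -100.8   34. ]
[402.5 100.5  69.4] [ -48.4 -102.7   34. ]
```

```bash
python3 -m jog '[[0,-0.004,0.06,0,0,0,-1],[0,0,0.06,0,0,0,-1],[0,0,0.09,0,0,0,-1],[0,0,0.09,0,0,0,-1],[0,0,0.07,0,0,0,-1],[0,0,0.04,0,0,0,-1],[0,0,0,0,0,0,0.3],[0,0,0,0,0,0,0.3],[0,0,0,0,0,0,0.3],[0,0,0,0,0,0,0.3],[0,0,0,0,0,0,0.3]]' 5
```

```text
time: 14.55
eef_pos: [0.6287, -0.068, 0.038]
tcp_rot: [0.001, -0.097, 0.995, -0.0]
wrist_force: [0.6, -0.5, 2.0]
width: 0.0759
grasp_force: 5.0
```

```bash
python3 -m jog '[[0.002,0.032,0,0,0,0,0.3],[0.002,0.032,0,0,0,0,0.3],[0.002,0.032,0,0,0,0,0.3],[0.002,0.032,0,0,0,0,0.3],[0.002,0.032,0,0,0,0,0.3],[0.002,0.032,0,0,0,0,0.3],[0.002,0.032,0,0,0,0,0.3],[0.002,0.032,0,0,0,0,0.3],[0.002,0.032,0,0,0,0,0.3],[0.002,0.032,0,0,0,0,0.3],[0.002,0.032,0,0,0,0,0.3]]' && python3 -m jog '[[0.018,0.024,0,0,0,0,0.3],[0.018,0.024,0,0,0,0,0.3],[0.018,0.024,0,0,0,0,0.3],[0.018,0.024,0,0,0,0,0.3],[0.018,0.024,0,0,0,0,0.3],[0.016,0.018,0,0,0,0,0.3],[0.016,0.018,0,0,0,0,0.3],[0.016,0.018,0,0,0,0,0.3],[0.016,0.018,0,0,0,0,0.3],[0.01,0.015,0,0,0,0,0.3],[0.01,0.015,0,0,0,0,0.3],[0.01,0.015,0,0,0,0,0.3],[0.01,0.015,0,0,0,0,0.3],[0,0,0,0,0,0,0.3]]'
python3 - <<'E'
from h import *
s=sense();i=lambda X:R.from_euler("z",-.2).apply(X-np.r_[.5435,.0807,0])*1e3
print(i(s["eef_pos"]),s["width"])
E
```

```text
time: 15.65
eef_pos: [0.6058, 0.018, 0.0378]
tcp_rot: [0.001, -0.098, 0.995, -0.0]
wrist_force: [0.6, -1.8, 5.4]
width: 0.0758
grasp_force: 5.0
time: 17.05
eef_pos: [0.5444, 0.0705, 0.0369]
tcp_rot: [-0.001, -0.097, 0.995, 0.0]
wrist_force: [1.0, -0.0, 5.7]
width: 0.076
grasp_force: 5.0
[ -1.10643403 -10.20291176  36.86290991] 0.07596666531749892
```

```bash
python3 -m jog '[[-0.002,0.02,0,0,0,0,0.3],[-0.002,0.02,0,0,0,0,0.3],[0,0.02,0,0,0,0,0.3],[0,0.02,0,0,0,0,0.3],[0,0.02,0,0,0,0,0.3],[0,0.02,0,0,0,0,0.3],[0,0.02,0,0,0,0,0.3],[0,0.02,0,0,0,0,0.3],[0,0.02,0,0,0,0,0.3],[0,0,0,0,0,0,0.3]]'
python3 - <<'E'
from h import *
s=sense();i=lambda X:R.from_euler("z",-.2).apply(X-np.r_[.5435,.0807,0])*1e3
print(i(s["eef_pos"]),s["width"])
E
```

```text
time: 18.05
eef_pos: [0.5368, 0.1148, 0.0367]
tcp_rot: [-0.001, -0.098, 0.995, 0.0]
wrist_force: [-0.6, 0.9, 4.6]
width: 0.0762
grasp_force: 5.0
[ 0.20214168 34.73580199 36.74494627] 0.0761953759448893
```

```bash
python3 -m jog '[[0,0,0,0,0,0,-0.8],[0,0,0,0,0,0,-0.8],[0,0,0,0,0,0,-0.8],[0,0,-0.12,0,0,0,-0.8],[0,0,-0.14,0,0,0,1],[0,-0.118,0,0,0,0,1],[0,-0.118,0,0,0,0,1],[0,0,0,0,0,0,1],[0,0,0,0,0,0,1],[0,0,0,0,0,0,1],[0,0,0,0,0,0,1],[0,0,0,0,0,0,1],[0,0,0,0,0,0,1],[0,0,0.12,0,0,0,1],[0,0,0.1,0,0,0,1],[0,0,0.03,0,0,0,1],[0,0,0,0,0,0,1]]' 10
python3 - <<'E'
from h import *
s=sense();i=lambda X:R.from_euler("z",-.2).apply(X-np.r_[.5435,.0807,0])*1e3
print(i(s["eef_pos"]),s["width"])
E
```

```text
time: 19.75
eef_pos: [0.5484, 0.0564, 0.0385]
tcp_rot: [-0.001, -0.098, 0.995, 0.0]
wrist_force: [-0.1, -0.5, -0.1]
width: 0.0006
grasp_force: 0.0
[ 2.47434757e-03 -2.47671949e+01  3.85217293e+01] 0.0005803857819291166
```

Push forward 40 mm, then slowly through the catch.

```bash
python3 -m jog '[[0,0.02,0,0,0,0,1],[0,0.02,0,0,0,0,1],[0,0.02,0,0,0,0,1],[0,0.02,0,0,0,0,1],[0,0.012,0,0,0,0,1],[0,0.012,0,0,0,0,1],[0,0.012,0,0,0,0,1],[0,0.012,0,0,0,0,1]]' && python3 -m jog '[[0,0.012,0,0,0,0,1],[0,0.012,0,0,0,0,1],[0,0.012,0,0,0,0,1],[0,0.012,0,0,0,0,1]]' && python3 -m jog '[[0,0.012,0,0,0,0,1],[0,0.012,0,0,0,0,1],[0,0.012,0,0,0,0,1],[0,0.012,0,0,0,0,1]]'
python3 - <<'E'
from h import *
s=sense();i=lambda X:R.from_euler("z",-.2).apply(X-np.r_[.5435,.0807,0])*1e3
print(i(s["eef_pos"]),s["wrist_force"])
E
```

```text
time: 20.55
eef_pos: [0.5444, 0.0855, 0.0405]
tcp_rot: [0.001, -0.099, 0.995, -0.002]
wrist_force: [0.9, -8.9, 2.3]
width: 0.0004
grasp_force: 4.2
time: 20.95
eef_pos: [0.5421, 0.0979, 0.0405]
tcp_rot: [0.001, -0.098, 0.995, -0.002]
wrist_force: [0.1, -6.4, 2.1]
width: 0.0005
grasp_force: 3.2
time: 21.35
eef_pos: [0.5391, 0.1115, 0.0401]
tcp_rot: [0.001, -0.098, 0.995, -0.0]
wrist_force: [1.2, -2.8, 1.3]
width: 0.0004
grasp_force: 1.2
[ 1.81545542 31.02625741 40.0536231 ] [ 1.15162714 -2.789758    1.33612084]
```

```bash
python3 -m jog '[[0,0.012,0,0,0,0,1],[0,0.012,0,0,0,0,1],[0,0.012,0,0,0,0,1]]' && python3 -m jog '[[0,0.008,0,0,0,0,1],[0,0.008,0,0,0,0,1]]'  && python3 -m jog '[[0,0.006,0,0,0,0,1],[0,0,0,0,0,0,1]]'
python3 - <<'E'
from h import *
s=sense();i=lambda X:R.from_euler("z",-.2).apply(X-np.r_[.5435,.0807,0])*1e3
print(i(s["eef_pos"]),s["wrist_force"])
E
```

```text
time: 21.65
eef_pos: [0.5361, 0.1208, 0.0392]
tcp_rot: [-0.0, -0.097, 0.995, 0.0]
wrist_force: [0.1, 0.4, 0.5]
width: 0.0005
grasp_force: 0.3
time: 21.85
eef_pos: [0.5354, 0.1244, 0.0392]
tcp_rot: [-0.0, -0.098, 0.995, 0.0]
wrist_force: [-0.5, -0.6, 0.5]
width: 0.0003
grasp_force: 0.2
time: 22.05
eef_pos: [0.5354, 0.1257, 0.0393]
tcp_rot: [-0.0, -0.098, 0.995, 0.0]
wrist_force: [0.4, -0.1, -0.4]
width: 0.0009
grasp_force: 0.0
[ 0.95619016 45.69653417 39.34215358] [ 0.42007229 -0.14129489 -0.44045046]
```

```bash
python3 -m jog '[[0,0.006,0,0,0,0,1],[0,0,0,0,0,0,1]]'; python3 -m jog '[[0,0.006,0,0,0,0,1],[0,0,0,0,0,0,1]]'
```

```text
time: 22.25
eef_pos: [0.5355, 0.126, 0.0395]
tcp_rot: [0.0, -0.098, 0.995, -0.001]
wrist_force: [0.6, -3.6, -0.3]
width: 0.0005
grasp_force: 2.1
time: 22.45
eef_pos: [0.5358, 0.1262, 0.0396]
tcp_rot: [0.0, -0.098, 0.995, -0.002]
wrist_force: [1.5, -9.1, 0.3]
width: 0.0004
grasp_force: 4.1
```

```bash
python3 -m jog '[[0,0.006,0,0,0,0,1],[0,0.002,0,0,0,0,1],[0,0,0,0,0,0,1],[0,0,0,0,0,0,1],[0,0,0,0,0,0,1]]'; python3 -m jog '[[0,-0.02,0,0,0,0,1],[0,-0.02,0,0,0,0,1],[0,-0.04,0,0,0,0,1],[0,0,-0.16,0,0,0,1],[0,0,-0.2,0,0,0,1],[0,0,-0.2,0,0,0,1],[0,-0.18,-0.05,0,0,0,1],[0,-0.18,0,0,0,0,1],[0,-0.1,0,0,0,0,1],[0,0,0,0,0,0,1],[0,0,0,0,0,0,1]]'
python3 - <<'E'
from h import *
import pickle
s=sense();pickle.dump(s,open("w5.pkl","wb"));a=camera("wrist")[:,:,::-1];b=camera("side")[170:335,255:415,::-1]
cv2.imwrite("pics/w5.png",np.hstack([a[:300],cv2.resize(b,(160,300))]) )
E
```

```text
time: 22.95
eef_pos: [0.536, 0.1265, 0.0398]
tcp_rot: [0.001, -0.099, 0.995, -0.003]
wrist_force: [2.4, -12.5, 1.2]
width: 0.0004
grasp_force: 6.5
time: 24.05
eef_pos: [0.5605, -0.0021, 0.1917]
tcp_rot: [-0.0, -0.097, 0.995, 0.001]
wrist_force: [-0.2, -0.1, -0.0]
width: 0.0003
grasp_force: 0.0
```

View pics/w5.png

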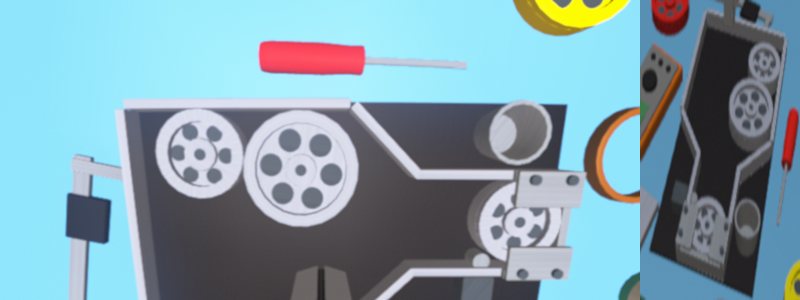

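The small wheel sits under the toes with its hub at (519,222). The other two are at (200,155) and (301,169) in the wide part. I'll check its y numerically.

Run:
```python
from h import *
import pickle
s=pickle.load(open("w5.pkl","rb"));v=view("wrist",s)
i=lambda X:R.from_euler("z",-.2).apply(X-np.r_[.5435,.0807,0])*1e3
for a,z in(((519,222),.034),((519,222),.028),((517,207),.045),((509,247),.045),((301,169),.034),((200,155),.034)):print(np.round(i(atz(v,a,z)),1))
print(s["time"],sense()["qd"].round(3))
```

```text
[-3.  95.8 34. ]
[-1.8 99.2 28. ]
[-18.6  86.1  45. ]
[17.3 83.4 45. ]
[ -51.2 -100.5   34. ]
[ -64.  -187.3   34. ]
24.05 [ 0.014 -0.    -0.    -0.004  0.    -0.002]
```

```bash
python3 -c "
from station import *
print(hand_in())"
```

```text
the job is handed in; nothing more can be done
None
```

I handed the job in at about 24 s; the station gave no verdict. One small flywheel is home against the end stop (pressed with about 12.5 N, measured y about 96–99 mm), and the other two lie about 100 and 187 mm behind the mouth in the wide part.

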